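# Take the empty wide bin down from the bin rack

### The arm

A 6-joint arm with a two-finger parallel gripper is mounted at the origin on the work surface. World frame = base frame: x ahead of the robot, y to its left, z up, the work surface at z = 0. Lengths are in m, angles in rad, forces in N, time in s.
With the tool pointing down it reaches from about 0.325 to 0.9 m from the base axis. Payload 3.5 kg.
Tool frame: the origin (TCP) lies midway between the tips of the shut fingers; the grasp point (between the pads) lies 19 mm behind it; z points along the fingers, y is the line along which they close (so a half turn about z gives the same grasp; the last joint's range is limited). The gripper opens to 85 mm and grips with 20 to 120 N. Pads are 22 mm wide; open, the fingers measure 114 mm over their backs; the gripper's body (76 mm by 85 mm) begins 54 mm behind the grasp point. The pads swing forward as they close: fully open they stand 13 mm farther back than shut.
Start: joints at [1.032, 0.276, -0.026, 1.268, 0, 1.467], TCP at [0.264, 0.567, 0.231] pointing down, gripper open.
Joint ranges: [-3.12, 3.12], [-0.85, 1.88], [-1.08, 1.24], [-1.95, 2.15], [-1.57, 1.53], [-3.14, 3.14]. Speed limits (rad/s): [2.57, 2.57, 3.14, 3.14, 3.14, 3.14].

### API

Orientations are given as a rotation vector (axis times angle).
In Python, from bench import robot, cams, models gives the robot as it stands. The module is installed in compiled form; this text tells all that it offers.
- The arm moves only by the tool jog_arm, never from a script. Its argument "deltas" is a list of rows, each a list of 3 entries, a list of its own where there are three numbers: the closure in counts, from 0 (fully open) to 255 (shut), then the shift along the tool's x, y, z in cm, then the turn about the tool's z in degrees. In form: [[hand, [x, y, z], twist], ...]. A call has 1 to 20 rows; each row is the pose to reach, as a shift and turn from the pose commanded when the call began, along the tool's axes at that moment; what a row does not reach only later rows make up. A row lasts 1/12 s, in which the tool goes at most 41.7 mm and 7.16 degrees, less where a joint would pass 70% of its speed; a pose out of reach is approached as far as the arm can. A call with a gripper value outside its range is refused whole. The fingers move at their own pace and stop on an object; "squeeze" is the grip in N (left out, the last holds). Time passes only in rows, so rows that repeat a pose let the fingers close. It gives the time, the measured TCP pose, the force, the opening and the grip force at its end, in the units of the state.
- robot.read_state(): the state, without advancing time (a new reading comes with each control period).
- cams.read_camera(name): name is "scene" or "top" or "wrist"; returns a dict with "image" (480x640x3 uint8, red, green, blue), "z_map" (480x640 float32, m along the optical axis (not along the pixel's ray), 0 where there is no reading), "fov_y" (degrees; the focal length in pixels is half the picture's height over the tangent of half this angle, whatever the lens; pixels are square), "cx", "cy" (the principal point, pixels), "k1" (the pictures are not rectified: a ray, as slopes to the right and down, at radius r is drawn at 1 + k1 r^2 times it, then the intrinsics apply), "extrinsics" (4x4, takes a point from world to camera coordinates). Camera axes: x right, y down, z forward; pixel columns grow to the right and rows downward; lengths in m; the calibration is good to about 2 mm. A picture is of the moment at which its call begins.
- robot.finish_job(): hands the job in; it is judged then, once.
Trained networks look in a picture, given as the dict that the camera call returned (one of the last four; its "shot" number tells which), for a name from the list of things; names that differ only in an ending like _2 or _b are one class to them, and where a whole thing is asked for, a point or a joint stands for the part that bears it (a point fixed in the world has none). Each returns a list of dicts, best first, with "conf" (0 to 1); they miss things now and then, are a little off and sometimes report something else, mostly with a low value. They report only what shows in the picture. A call takes as long as a camera call. They do not tell look-alikes from the thing itself.
- models.silhouettes(name, picture): "pixels" (480x640 bool, what is visible of it) and "pixel" ([row, column] in pixels, amid what is visible of it).
The state is a dict: "t": time; "joint_pos": joint angles; "joint_vel": joint speeds; "tau": joint torques, N m; "eef_pos": TCP position; "tool_rot": TCP orientation; "wrist_force": force on the tool from outside, world axes, zero at the start; "wrist_torque": the same for the moment, N m; "opening": finger opening in m; "gripper_force": force on a finger pad.
Only numpy, scipy, OpenCV 4.12 (cv2) and the standard library are available. Lean on these libraries where they do the work, as an engineer would, in place of code of your own. Each camera call takes 0.05 s, during which the arm holds its last target. There are 200 camera calls.

### The job

Take the wide, empty red bin down from the bench-top bin rack and stand it upright near the middle of the black rubber mat, ready to be filled. It is hooked on: first tilt its front end up while its lip still sits on the rail, until the tongue at its foot swings clear of the lower rail, and only then lift the lip off. Keep hold of it until it is down on the mat, and leave the two narrow bins hanging.

Things in the scene. Friction and masses are not known exactly. Their poses are not given: they have to be found in the camera images.
- wide_bin: bin to take down: open red plastic box, empty, 120 long (x) x 100 wide (y), 0.18 to 0.35 kg. Origin: centre of underside; x points to its back (the rack), z up; front at -x. Walls 4 thick; sides and front 70 high, back 75. Hangs loose and level by its back lip, underside 75 above the bench, in any of three places on the rail. Cannot be lifted straight: its foot tongue is under the lower rail
- wide_rim (a point): middle of the top edge of the wide bin's front grip rim; in the bin's frame (-60, 0, 70) mm. The rim is a thick upright bar along the whole front: 10 thick (bin x -65 to -55), bin z 40 to 70
- wide_lip (a point): point under the wide bin's back lip, about which the bin swings on the rail; in the bin's frame (68, 0, 71) mm. The lip runs out level from the back wall's top (bin x 60 to 80, z 71 to 75) and ends in a nib going down (x 76 to 80, to z 59): lip and nib hook over the rail
- wide_foot (a point): tip of the foot tongue at the wide bin's back bottom; in the bin's frame (72, 0, 3) mm. The tongue is 40 wide, bin x 60 to 72, z 0 to 6, and lies 4 mm below the lower rail. Swinging the bin's front up about the lip by some 12 degrees draws it out; the hook has room for 40 degrees
- rack: grey steel bin rack screwed to the bench, 400 wide, 160 high: two end posts (y +-190, 20 wide, x 66 to 97) on a base plate (x 30 to 140, 10 thick), joined by two rails. Origin on the bench under the middle of the hung bins; x points from the bins to the rails (away from the robot), y along the rails, z up. Bins hang at about y = -120, 0 and 120, in any order
- rail_top (a point): middle of the top edge of the hanging rail; in the rack's frame (71.5, 0, 146) mm; axes as the rack's. Hanging rail: rack x 67.5 to 75.5, z 126 to 146. Lower keeper rail: rack x 60.5 to 72.5, z 85 to 105
- narrow_bin_a: bystander: same bin but 70 wide and filled with brass fittings, hanging on the same rail; origin and axes as for the wide bin
- narrow_bin_b: bystander: same bin, 70 wide, filled with steel fittings, hanging on the same rail; origin and axes as for the wide bin
- mat: black rubber mat fixed flat to the bench, 260 x 260 x 6 thick, on the other side of the bench from the rack (left or right by turns); origin: centre of its underside, axes along its edges, z up
Mind the look-alikes: they are no part of the job. Leave any purple look-alike of the wide_bin alone.

How it is judged:
By the outcome, as a careful person would: the job done as asked, in the order asked, and still so for the second after the job is handed in, with the robot touching nothing.
It also fails if it takes over 48 s, if anything falls off the work surface, if the arm or the gripper's body presses on something with over 40 N, if the wrist force passes 120 N, or if a joint passes its speed limit or range.

## Working session

There is one attempt and no reset: what is moved stays moved. The work goes in short steps, Python scripts to look and compute and a tool call to move; the robot and the scene stay as the last step left them, time stands still between calls to the robot, and variables do not carry over. Pictures are saved under pics/ and viewed, at most 10 in all, crops included, and the job is handed in when it is done.

Besides the shell and the picture viewer there is one more tool, called after "Emit:" by a JSON object that holds its "fn" and its "kwargs", one argument or row to a line. jog_arm: Moves the arm, as the interface text tells. Its arguments: {"type":"object","properties":{"deltas":{"type":"array"},"squeeze":{"type":"number"}},"required":["deltas"]}

```bash
mkdir -p pics; cat > h.py <<'E'
import numpy as np, cv2
from bench import robot,cams,models
def f_of(c): return 240/np.tan(np.radians(c["fov_y"])/2)
def pts(c,mask=None):
    z=c["z_map"]; ok=z>0
    if mask is not None: ok&=mask
    r,q=np.nonzero(ok); f=f_of(c)
    K=np.array([[f,0,c["cx"]],[0,f,c["cy"]],[0,0,1]])
    u=cv2.undistortPoints(np.stack([q,r],1).astype(float)[:,None],K,np.array([c["k1"],0,0,0.]))[:,0]
    zz=z[r,q]; P=np.c_[u*zz[:,None],zz]
    E=c["extrinsics"]; return (P-E[:3,3])@E[:3,:3], r,q
def save(c,n): cv2.imwrite(f"pics/{n}.png",c["image"][:,:,::-1])
E
python3 - <<'E'
from h import *
s=robot.read_state(); print({k:np.round(v,3) for k,v in s.items()})
for n in ["scene","top"]:
    c=cams.read_camera(n); save(c,n+"0"); np.savez(n+"0.npz",**{k:v for k,v in c.items()})
    for w in ["wide_bin","narrow_bin_a","rack","mat"]:
        for d in models.silhouettes(w,c):
            P,_,_=pts(c,d["pixels"])
            print(n,w,round(d["conf"],2),np.round(d["pixel"]),d["pixels"].sum(),np.round(np.percentile(P,[2,50,98],axis=0),3).tolist() if len(P) else 0, c["image"][d["pixels"]].mean(0).round())
E
```

```text
{'t': np.float64(0.0), 'joint_pos': array([ 1.032,  0.277, -0.028,  1.268, -0.   ,  1.467]), 'joint_vel': array([-0.   ,  0.   ,  0.001,  0.001,  0.001,  0.   ]), 'tau': array([ 1.0000e-03, -4.4551e+01,  2.9520e+01,  1.6000e-02, -0.0000e+00,
        0.0000e+00]), 'eef_pos': array([0.263, 0.566, 0.23 ]), 'tool_rot': array([-6.790e-01, -3.067e+00,  3.000e-03]), 'wrist_force': array([-0.834, -0.131,  0.316]), 'wrist_torque': array([-0.026, -0.047,  0.012]), 'gripper_force': np.float64(0.0), 'opening': np.float64(0.085)}
scene wide_bin 0.73 [225. 407.] 1881 [[0.206, 0.201, 0.001], [0.276, 0.269, 0.044], [0.357, 0.341, 0.076]] [ 98.  38. 115.]
scene wide_bin 0.57 [261. 367.] 1555 [[0.499, 0.105, 0.074], [0.516, 0.155, 0.124], [0.646, 0.204, 0.152]] [193.   7.   4.]
scene wide_bin 0.57 [254. 468.] 1783 [[0.332, 0.382, 0.0], [0.398, 0.441, 0.036], [0.482, 0.498, 0.077]] [107.  37. 129.]
scene narrow_bin_a 0.8 [252. 323.] 1267 [[0.482, -0.001, 0.077], [0.528, 0.034, 0.125], [0.625, 0.077, 0.151]] [172.  33.  27.]
scene narrow_bin_a 0.58 [269. 417.] 1131 [[0.519, 0.234, 0.076], [0.553, 0.274,
[... 667 characters left out ...]
236.] 2237 [[0.205, 0.199, -0.001], [0.272, 0.271, 0.009], [0.348, 0.335, 0.077]] [149.  82. 163.]
top narrow_bin_a 0.79 [205. 230.] 1780 [[0.519, 0.229, 0.074], [0.59, 0.272, 0.111], [0.657, 0.308, 0.152]] [173.  80.  53.]
top narrow_bin_a 0.76 [220. 322.] 1558 [[0.483, -0.002, 0.074], [0.553, 0.033, 0.106], [0.619, 0.07, 0.153]] [205. 103.  95.]
top rack 0.84 [180. 292.] 3418 [[0.576, -0.051, 0.004], [0.666, 0.109, 0.012], [0.719, 0.329, 0.161]] [163. 154. 145.]
top mat 0.61 [202. 405.] 8464 [[0.483, -0.334, 0.001], [0.612, -0.202, 0.007], [0.742, -0.072, 0.012]] [60. 47. 39.]
top mat 0.33 [209. 274.] 2464 [[0.5, 0.099, 0.072], [0.576, 0.155, 0.081], [0.641, 0.206, 0.153]] [208.  70.  58.]
```

```bash
python3 - <<'E'
from h import *
from scipy.spatial.transform import Rotation as R
for n in ["top","scene"]:
    c=dict(np.load(n+"0.npz")); P,r,q=pts(c); hsv=cv2.cvtColor(c["image"],cv2.COLOR_RGB2HSV)[r,q]
    red=((hsv[:,0]<8)|(hsv[:,0]>172))&(hsv[:,1]>150)
    m=red&(P[:,2]>.135)&(P[:,2]<.16)&(P[:,1]>.09)&(P[:,1]<.215)&(P[:,0]>.46)&(P[:,0]<.68)
    rect=cv2.minAreaRect(P[m,:2].astype(np.float32)); print(n,m.sum(),rect,np.median(P[m,2]))
    b=cv2.boxPoints(rect); print(b.round(4).tolist())
    m=(P[:,2]>.003)&(P[:,2]<.02)&(P[:,1]<-.05)&(P[:,1]>-.4)&(P[:,0]>.4)&(P[:,0]<.8)&(hsv[:,2]<90)
    print("mat",cv2.minAreaRect(P[m,:2].astype(np.float32)))
c=dict(np.load("top0.npz")); cv2.imwrite("pics/crop.png",cv2.resize(c["image"][130:380,130:470,::-1],None,fx=2.2,fy=2.2))
T=R.from_rotvec(robot.read_state()["tool_rot"]).as_matrix(); print(T.round(3))
E
```

```text
top 651 ((0.5696137547492981, 0.1513327807188034), (0.10047426074743271, 0.14324840903282166), 80.88826751708984) 0.14644683472807712
[[0.4909000098705292, 0.11309999972581863], [0.6323999762535095, 0.09040000289678574], [0.6482999920845032, 0.18960000574588776], [0.5067999958992004, 0.21230000257492065]]
mat ((0.6137697100639343, -0.20250537991523743), (0.25409144163131714, 0.2547281086444855), 13.147673606872559)
scene 677 ((0.5700578093528748, 0.15308740735054016), (0.10010699182748795, 0.15303079783916473), 80.90943908691406) 0.1443865988387396
[[0.48660001158714294, 0.11580000072717667], [0.6377000212669373, 0.09160000085830688], [0.6535000205039978, 0.19040000438690186], [0.5023999810218811, 0.21459999680519104]]
mat ((0.6024417877197266, -0.20174731314182281), (0.23197194933891296, 0.2593953609466553), 12.758332252502441)
[[-0.907  0.422 -0.   ]
 [ 0.422  0.907 -0.   ]
 [ 0.    -0.    -1.   ]]
```

View pics/crop.png

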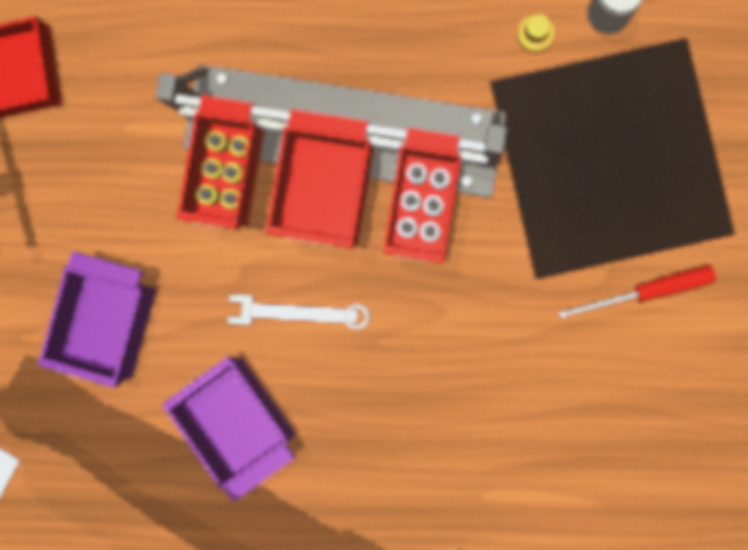

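Candidates (top view, row,col): wide empty red bin hanging mid-rail (207,277); purple look-alikes (275,178) and (323,236); narrow filled bins (205,230) and (220,322); a red box at the left edge. The crop confirms that the middle one on the rack is red, wide and empty, so I'm taking that one.

Emit:
{"fn": "jog_arm", "kwargs": {
  "deltas": [
    [150,[-38.8,-26.6,-1.5],74],
    [150,[-38.8,-26.6,-1.5],74],
    [150,[-38.8,-26.6,-1.5],74],
    [150,[-38.8,-26.6,-1.5],74],
    [150,[-38.8,-26.6,-1.5],74],
    [150,[-38.8,-26.6,-1.5],74],
    [150,[-38.8,-26.6,-1.5],74],
    [150,[-38.8,-26.6,-1.5],74],
    [150,[-38.8,-26.6,-1.5],74],
    [150,[-38.8,-26.6,-1.5],74],
    [150,[-38.8,-26.6,-1.5],74],
    [150,[-38.8,-26.6,-1.5],74],
    [150,[-38.8,-26.6,-1.5],74],
    [150,[-38.8,-26.6,-1.5],74],
    [150,[-38.8,-26.6,-1.5],74]
  ],
  "squeeze": 20
}}

```text
t: 1.75
eef_pos: [0.5026, 0.1624, 0.2462]
tool_rot: [-2.387, -2.042, 0.0]
wrist_force: [0.0, -0.5, 0.3]
opening: 0.035
gripper_force: 0.0
```

```bash
python3 - <<'E'
from h import *
from scipy.spatial.transform import Rotation as R
s=robot.read_state(); T=R.from_rotvec(s["tool_rot"]).as_matrix(); print(s["t"],s["eef_pos"].round(4),s["opening"],s["joint_pos"].round(2),s["wrist_force"].round(2)); print(T.round(3))
c=cams.read_camera("wrist"); save(c,"w1"); P,r,q=pts(c); hsv=cv2.cvtColor(c["image"],cv2.COLOR_RGB2HSV)[r,q]
L=(P-s["eef_pos"])@T
red=((hsv[:,0]<8)|(hsv[:,0]>172))&(hsv[:,1]>150)
m=red&(abs(P[:,2]-.145)<.008)&(np.hypot(L[:,0],L[:,1])<.1)
print(m.sum(),np.percentile(L[m],[1,10,50,90,99],axis=0).round(4),np.median(P[m,2]))
rect=cv2.minAreaRect(L[m&(abs(L[:,1])<.02)][:,:2].astype(np.float32)); print(rect)
E
```

```text
1.75 [0.5026 0.1624 0.2462] 0.03500560735351727 [ 0.19  0.1  -0.21  1.26  0.    1.92] [ 0.   -0.47  0.34]
[[ 0.155  0.988 -0.001]
 [ 0.988 -0.155  0.   ]
 [ 0.    -0.001 -1.   ]]
5330 [[-0.0963 -0.0032  0.1014]
 [-0.0845 -0.0015  0.1024]
 [ 0.0147  0.0059  0.1035]
 [ 0.0878  0.0659  0.105 ]
 [ 0.0979  0.0857  0.1086]] 0.1426461286754896
((-2.35140323638916e-05, 0.008354587480425835), (0.19978953897953033, 0.02342103235423565), 0.09266812354326248)
```

View pics/w1.png

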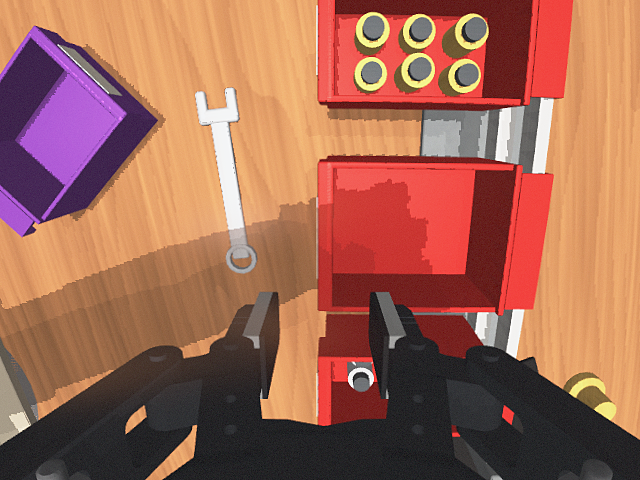

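The wrist view shows the wide bin's rim at cols 318-332, rows 158-310, about under the TCP, with the wrench clear of it. Next I descend to just above the rim with the fingers straddling it and refine from there.

Emit:
{"fn": "jog_arm", "kwargs": {
  "deltas": [
    [150,[0,0.3,3.5],0],
    [150,[0,0.3,7],0],
    [150,[0,0.3,9.5],0],
    [150,[0,0.3,10.2],0],
    [150,[0,0.3,10.2],0],
    [150,[0,0.3,10.2],0]
  ]
}}

```text
t: 2.3
eef_pos: [0.5062, 0.1622, 0.145]
tool_rot: [2.387, 2.043, 0.001]
wrist_force: [0.7, -0.2, 0.3]
opening: 0.0352
gripper_force: 0.0
```

```bash
python3 - <<'E'
from h import *
from scipy.spatial.transform import Rotation as R
s=robot.read_state(); T=R.from_rotvec(s["tool_rot"]).as_matrix(); print(s["t"],s["eef_pos"].round(4),s["opening"],s["wrist_force"].round(2))
c=cams.read_camera("wrist"); save(c,"w2"); P,r,q=pts(c); hsv=cv2.cvtColor(c["image"],cv2.COLOR_RGB2HSV)[r,q]
L=(P-s["eef_pos"])@T
red=((hsv[:,0]<8)|(hsv[:,0]>172))&(hsv[:,1]>150)
m=red&(abs(P[:,2]-.144)<.006)&(abs(L[:,1])<.02)&(abs(L[:,0])<.06)
for a in range(-60,60,10):
    k=m&(abs(L[:,0]*1000-a-5)<5)
    if k.sum()>5: print(a,k.sum(),np.percentile(L[k,1],[2,50,98]).round(4),np.median(P[k,2]).round(4))
k=red&(abs(P[:,2]-.144)<.006)&(abs(L[:,1]-.03)<.02)&(abs(L[:,0])<.07); print(np.percentile(L[k,0],[1,5,95,99]).round(4))
E
```

```text
2.3 [0.5062 0.1622 0.145 ] 0.03523142864473098 [ 0.66 -0.18  0.32]
-50 950 [-0.0067  0.0054  0.0194] 0.1424
-40 430 [-0.007  -0.0022  0.002 ] 0.1426
-30 471 [-0.0068 -0.0025  0.0024] 0.1426
-20 503 [-0.0067 -0.0021  0.0024] 0.1426
-10 543 [-0.0069 -0.0021  0.0024] 0.1426
0 572 [-0.0067 -0.002   0.0115] 0.1426
10 576 [-0.0066 -0.0021  0.0023] 0.1426
20 639 [-0.0068 -0.0022  0.0027] 0.1426
30 665 [-0.0068 -0.0022  0.0027] 0.1425
40 1119 [-0.0066  0.0012  0.0191] 0.1427
50 199 [-0.0058  0.0056  0.019 ] 0.1418
[-0.0492 -0.0479  0.0502  0.0504]
```

View pics/w2.png

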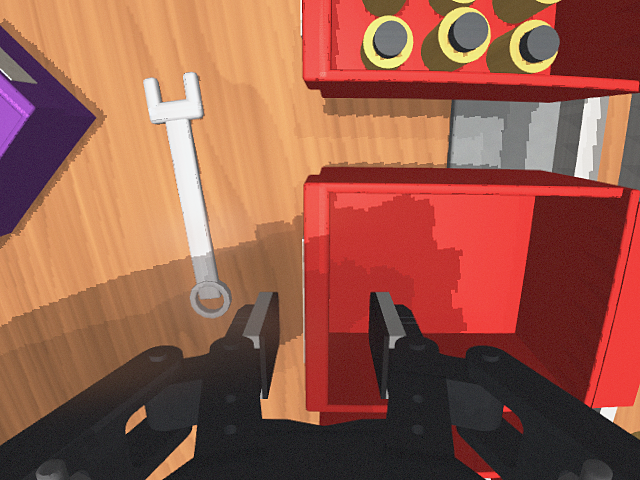

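The rim (cols 305-328) lies between the fingers, about 2 mm off centre. I correct that and take a shallow, light grip so that the rim can turn in the pads.

Emit:
{"fn": "jog_arm", "kwargs": {
  "deltas": [
    [150,[0,-0.2,0.8],0],
    [200,[0,-0.2,0.8],0],
    [235,[0,-0.2,0.8],0],
    [255,[0,-0.2,0.8],0],
    [255,[0,-0.2,0.8],0],
    [255,[0,-0.2,0.8],0],
    [255,[0,-0.2,0.8],0],
    [255,[0,-0.2,0.8],0]
  ],
  "squeeze": 20
}}

```text
t: 3.02
eef_pos: [0.5032, 0.1618, 0.1369]
tool_rot: [-2.387, -2.04, 0.001]
wrist_force: [-5.0, 0.6, 5.6]
opening: 0.0089
gripper_force: 24.3
```

Emit:
{"fn": "jog_arm", "kwargs": {
  "deltas": [
    [255,[0,0,-0.25],0],
    [255,[0,0,-0.5],0],
    [255,[0,0,-0.75],0],
    [255,[0,0.05,-1.0],0],
    [255,[0,0.05,-1.0],0]
  ]
}}

```text
t: 3.43
eef_pos: [0.5055, 0.1613, 0.1467]
tool_rot: [2.388, 2.04, 0.001]
wrist_force: [-0.1, 1.2, -2.7]
opening: 0.0092
gripper_force: 23.3
```

```bash
cat >> h.py <<'E'
from scipy.spatial.transform import Rotation as R
def look(n):
    s=robot.read_state(); c=cams.read_camera("scene"); save(c,n)
    i=c["image"][190:320,290:450,::-1]; cv2.imwrite(f"pics/{n}c.png",cv2.resize(i,None,fx=4.5,fy=4.5,interpolation=cv2.INTER_CUBIC))
    print(s["t"],s["eef_pos"].round(4),s["opening"].round(4),s["wrist_force"].round(2),s["wrist_torque"].round(3),s["gripper_force"].round(1))
    P,r,q=pts(c); hsv=cv2.cvtColor(c["image"],cv2.COLOR_RGB2HSV)[r,q]
    red=((hsv[:,0]<8)|(hsv[:,0]>172))&(hsv[:,1]>150)
    a=np.radians(-9.0); u=np.array([np.cos(a),np.sin(a)]); v=np.array([-u[1],u[0]])
    o=np.array([.570,.152])-.0075*u
    X=(P[:,:2]-o)@u; Y=(P[:,:2]-o)@v
    for nm,lo,hi in (("rim",-.09,-.055),("side",-.05,-.01),("sideb",.01,.045),("lip",.055,.09)):
        k=red&(abs(Y)<.052)&(X>lo)&(X<hi)&(P[:,2]>.03)
        if k.sum()>8: print(nm,k.sum(),"x",np.median(X[k]).round(4),"z lo/hi",np.percentile(P[k,2],[2,98]).round(4))
E
python3 -c "
from h import *
look('s1')"
```

```text
Traceback (most recent call last):
  File "h.py", line 17, in look
    print(s["t"],s["eef_pos"].round(4),s["opening"].round(4),s["wrist_force"].round(2),s["wrist_torque"].round(3),s["gripper_force"].round(1))
                                       ^^^^^^^^^^^^^^^^^^
AttributeError: 'float' object has no attribute 'round'
```

View pics/s1c.png

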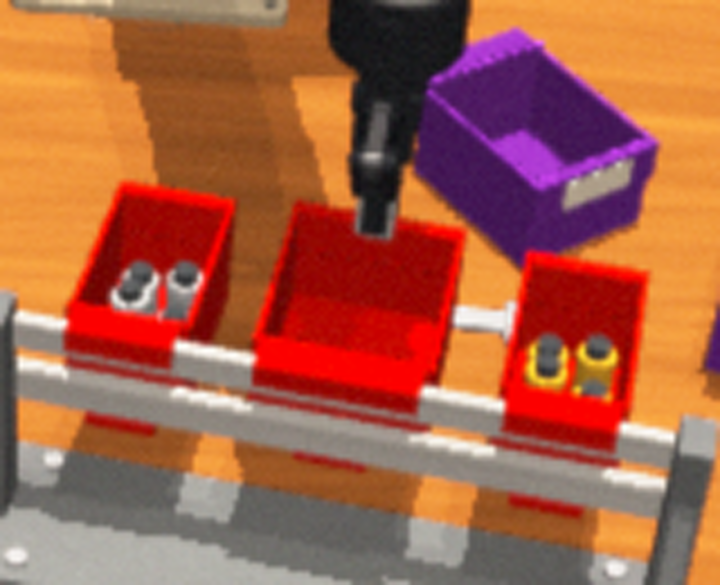

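```bash
sed -i 's/print(s\["t"\].*/print({k:np.round(s[k],3).tolist() for k in ("t","eef_pos","opening","wrist_force","wrist_torque","gripper_force")})/' h.py
python3 - <<'E'
from h import *
look('s2')
c=dict(np.load("scene0.npz"))
import h
class F: 
    def read_camera(self,n): return c
h.cams=F(); look('s0')
E
```

```text
{'t': 3.483, 'eef_pos': [0.505, 0.161, 0.147], 'opening': 0.009, 'wrist_force': [-0.108, 0.45, -3.772], 'wrist_torque': [-0.055, 0.16, -0.049], 'gripper_force': 23.27}
rim 409 x -0.057 z lo/hi [0.0833 0.1525]
side 383 x -0.0334 z lo/hi [0.0801 0.152 ]
sideb 56 x 0.0236 z lo/hi [0.1107 0.1514]
lip 530 x 0.0741 z lo/hi [0.0798 0.1548]
{'t': 3.533, 'eef_pos': [0.505, 0.161, 0.146], 'opening': 0.009, 'wrist_force': [0.089, 0.136, -2.719], 'wrist_torque': [0.018, 0.16, 0.042], 'gripper_force': 23.27}
rim 478 x -0.0572 z lo/hi [0.0753 0.1435]
side 293 x -0.0353 z lo/hi [0.0734 0.1442]
sideb 50 x 0.0252 z lo/hi [0.1   0.146]
lip 544 x 0.072 z lo/hi [0.0769 0.1523]
```

Depth shows the rim up 9 mm and the back lip about 2.5 mm, so the grip is too stiff and the lip is lifting. I ease the grip so that the lip settles back on the rail.

Emit:
{"fn": "jog_arm", "kwargs": {
  "deltas": [
    [229,[0,0,0],0],
    [229,[0,0,0],0],
    [228,[0,0,0],0],
    [228,[0,0,0],0]
  ]
}}

```text
t: 3.87
eef_pos: [0.5047, 0.1614, 0.1462]
tool_rot: [-2.388, -2.041, 0.0]
wrist_force: [-0.2, -0.5, -3.3]
opening: 0.0092
gripper_force: 20.9
```

```bash
python3 -c "
from h import *
look('s3')"
```

```text
{'t': 3.867, 'eef_pos': [0.505, 0.161, 0.146], 'opening': 0.009, 'wrist_force': [-0.241, -0.493, -3.308], 'wrist_torque': [-0.005, 0.212, -0.025], 'gripper_force': 20.87}
rim 453 x -0.0573 z lo/hi [0.0825 0.1525]
side 371 x -0.0331 z lo/hi [0.0802 0.1511]
sideb 56 x 0.0261 z lo/hi [0.1056 0.1515]
lip 529 x 0.0734 z lo/hi [0.0797 0.1548]
```

Force follows the count, so position control can make the hold lighter. I go on easing it.

Emit:
{"fn": "jog_arm", "kwargs": {
  "deltas": [
    [227,[0,0,0],0],
    [227,[0,0,0],0],
    [226,[0,0,0],0],
    [226,[0,0,0],0]
  ]
}}

```text
t: 4.25
eef_pos: [0.5048, 0.1614, 0.1464]
tool_rot: [2.388, 2.041, 0.0]
wrist_force: [-0.3, 0.1, -2.6]
opening: 0.0096
gripper_force: 7.4
```

```bash
python3 -c "
from h import *
look('s4')"
```

```text
{'t': 4.25, 'eef_pos': [0.505, 0.161, 0.146], 'opening': 0.01, 'wrist_force': [-0.254, 0.054, -2.576], 'wrist_torque': [0.045, 0.055, 0.004], 'gripper_force': 7.432}
rim 492 x -0.0574 z lo/hi [0.0833 0.1524]
side 400 x -0.033 z lo/hi [0.0803 0.1516]
sideb 52 x 0.0259 z lo/hi [0.1109 0.1494]
lip 551 x 0.0724 z lo/hi [0.0768 0.1532]
```

Emit:
{"fn": "jog_arm", "kwargs": {
  "deltas": [
    [226,[0,0.02,-0.25],0],
    [226,[0,0.05,-0.5],0],
    [225,[0,0.07,-0.75],0],
    [225,[0,0.1,-1.0],0],
    [225,[0,0.1,-1.0],0]
  ]
}}

```text
t: 4.72
eef_pos: [0.5064, 0.1614, 0.1572]
tool_rot: [2.388, 2.04, 0.002]
wrist_force: [-0.0, -0.9, -2.4]
opening: 0.0099
gripper_force: 6.0
```

```bash
python3 -c "
from h import *
look('s5')"
```

```text
{'t': 4.717, 'eef_pos': [0.506, 0.161, 0.157], 'opening': 0.01, 'wrist_force': [-0.045, -0.873, -2.351], 'wrist_torque': [0.017, 0.109, -0.059], 'gripper_force': 6.001}
rim 497 x -0.0586 z lo/hi [0.0925 0.1619]
side 489 x -0.0303 z lo/hi [0.0865 0.162 ]
sideb 61 x 0.025 z lo/hi [0.1104 0.1554]
lip 522 x 0.0745 z lo/hi [0.1026 0.1539]
```

The lip stays put and the front rises. I go on to about 18°.

Emit:
{"fn": "jog_arm", "kwargs": {
  "deltas": [
    [225,[0,0.05,-0.25],0],
    [224,[0,0.1,-0.5],0],
    [224,[0,0.17,-0.75],0],
    [224,[0,0.24,-1.0],0],
    [223,[0,0.3,-1.25],0],
    [223,[0,0.37,-1.5],0],
    [223,[0,0.43,-1.7],0],
    [223,[0,0.48,-1.9],0],
    [223,[0,0.48,-1.9],0]
  ]
}}

```text
t: 5.52
eef_pos: [0.511, 0.1606, 0.1759]
tool_rot: [2.388, 2.041, 0.001]
wrist_force: [1.1, 0.1, -2.0]
opening: 0.0112
gripper_force: 3.0
```

```bash
python3 -c "
from h import *
look('s6')"
```

```text
{'t': 5.517, 'eef_pos': [0.511, 0.161, 0.176], 'opening': 0.011, 'wrist_force': [1.106, 0.083, -1.984], 'wrist_torque': [0.029, -0.001, 0.011], 'gripper_force': 2.98}
rim 431 x -0.0605 z lo/hi [0.1086 0.1789]
side 649 x -0.0334 z lo/hi [0.0966 0.181 ]
sideb 72 x 0.0265 z lo/hi [0.1016 0.1627]
lip 468 x 0.0768 z lo/hi [0.1247 0.1552]
```

View pics/s6c.png

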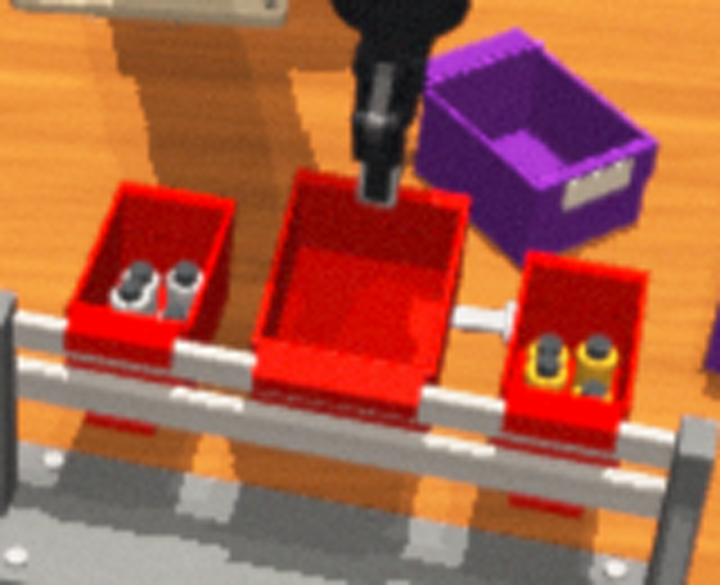

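The tilt is about 16° and the tongue can no longer be seen below the lower rail, with the lip still on the rail. Next I swing a little more, then lift while tightening the hold.

Emit:
{"fn": "jog_arm", "kwargs": {
  "deltas": [
    [224,[0,0.15,-0.6],0],
    [224,[0,0.3,-1.2],0],
    [225,[0,0.3,-2.0],0],
    [226,[0,0.3,-2.8],0],
    [227,[0,0.3,-3.6],0],
    [228,[0,0.3,-4.4],0],
    [229,[0,0.3,-5.2],0],
    [230,[0,0.3,-6.0],0],
    [231,[0,0.3,-6.5],0],
    [232,[0,0.3,-6.5],0]
  ],
  "squeeze": 80
}}

```text
t: 6.4
eef_pos: [0.5139, 0.1603, 0.2418]
tool_rot: [2.387, 2.041, 0.003]
wrist_force: [0.7, 0.1, -2.1]
opening: 0.0082
gripper_force: 34.3
```

```bash
python3 -c "
from h import *
look('s7')"
```

```text
{'t': 6.4, 'eef_pos': [0.514, 0.16, 0.242], 'opening': 0.008, 'wrist_force': [0.667, 0.091, -2.06], 'wrist_torque': [-0.003, 0.018, 0.054], 'gripper_force': 34.332}
rim 553 x -0.0656 z lo/hi [0.17   0.2203]
side 816 x -0.0336 z lo/hi [0.1465 0.245 ]
sideb 182 x 0.0304 z lo/hi [0.1203 0.21  ]
lip 443 x 0.0685 z lo/hi [0.1694 0.1936]
```

View pics/s7c.png

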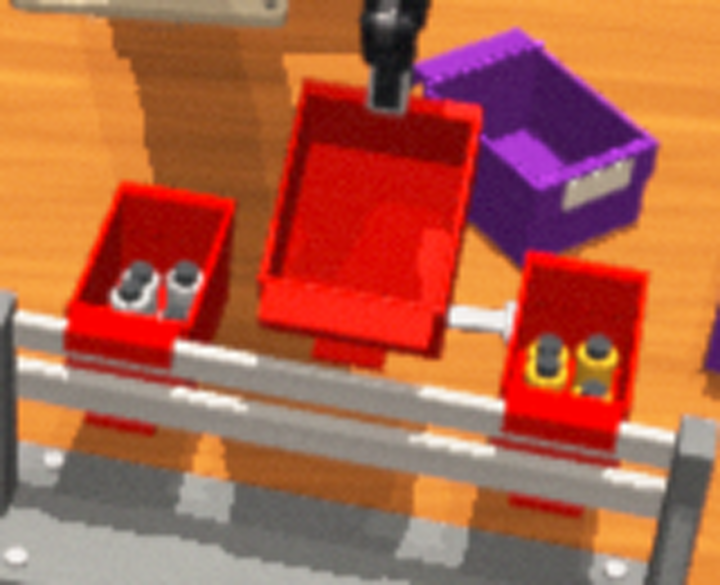

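It is clear of the rack, hanging about 28° nose-up in a firm hold. I raise it over the neighbours, then carry it to the mat.

Emit:
{"fn": "jog_arm", "kwargs": {
  "deltas": [
    [233,[0,0,-0.4],0],
    [233,[0,0,-1.2],0],
    [234,[0,0,-2.2],0],
    [234,[0,0,-3.4],0],
    [234,[0,0,-4.6],0],
    [234,[0,0,-5.8],0],
    [234,[0,0,-6.8],0],
    [234,[0,0,-7.4],0],
    [234,[0,0,-7.5],0]
  ]
}}

```text
t: 7.2
eef_pos: [0.5145, 0.1603, 0.3175]
tool_rot: [2.387, 2.04, 0.005]
wrist_force: [-0.2, -0.1, -2.9]
opening: 0.0075
gripper_force: 41.9
```

Emit:
{"fn": "jog_arm", "kwargs": {
  "deltas": [
    [234,[-0.4,0.1,0],0],
    [234,[-1.4,0.4,0],0],
    [234,[-3,0.8,0],0],
    [234,[-5,1.4,0],0],
    [234,[-7.3,2,0],0],
    [234,[-9.7,2.6,0],0],
    [234,[-12.2,3.3,0],0],
    [234,[-14.7,4,0],0],
    [234,[-17.2,4.7,0],0],
    [234,[-19.7,5.3,0],0],
    [234,[-22.2,6,0],0],
    [234,[-24.7,6.7,0],0],
    [234,[-27.1,7.3,0],0],
    [234,[-29.4,7.9,0],0],
    [234,[-31.4,8.5,0],0],
    [234,[-33,9,0],0],
    [234,[-34,9.2,0],0],
    [234,[-34.4,9.3,0],0],
    [234,[-34.4,9.3,0],0]
  ]
}}

```text
t: 8.78
eef_pos: [0.5514, -0.1949, 0.3148]
tool_rot: [-2.389, -2.039, 0.001]
wrist_force: [0.4, -1.0, -3.3]
opening: 0.008
gripper_force: 42.0
```

```bash
cat >> h.py <<'E'
def look2(n):
    s=robot.read_state(); T=R.from_rotvec(s["tool_rot"]).as_matrix()
    print({k:np.round(s[k],3).tolist() for k in ("t","eef_pos","opening","wrist_force","gripper_force","joint_pos")})
    for w in ("scene","top"):
        c=cams.read_camera(w); save(c,n+w)
        P,r,q=pts(c); hsv=cv2.cvtColor(c["image"],cv2.COLOR_RGB2HSV)[r,q]
        k=((hsv[:,0]<8)|(hsv[:,0]>172))&(hsv[:,1]>150)&(abs(P[:,0]-.6)<.2)&(P[:,1]<-.08)&(P[:,1]>-.32)&(P[:,2]>.008)
        L=(P[k]-s["eef_pos"])@T
        print(w,k.sum(),"tool x",np.percentile(L[:,0],[1,99]).round(3),"y",np.percentile(L[:,1],[1,99]).round(3),"world z",np.percentile(P[k,2],[.5,99.5]).round(3))
        for a in range(-20,160,20):
            j=abs(L[:,1]*1000-a-10)<10
            if j.sum()>8: print(a,np.percentile(P[k][j,2],[2,98]).round(3))
E
python3 -c "
from h import *
look2('m1')"
```

```text
{'t': 8.783, 'eef_pos': [0.551, -0.195, 0.315], 'opening': 0.008, 'wrist_force': [0.408, -0.983, -3.337], 'gripper_force': 41.979, 'joint_pos': [-0.45, 0.175, 0.02, 1.417, 0.0, 1.278]}
scene 3174 tool x [-0.125  0.053] y [-0.091  0.126] world z [0.011 0.318]
-20 [0.241 0.317]
0 [0.23  0.318]
20 [0.218 0.302]
40 [0.214 0.292]
60 [0.198 0.284]
80 [0.192 0.271]
100 [0.241 0.266]
120 [0.243 0.26 ]
top 1898 tool x [-0.037  0.051] y [-0.029  0.189] world z [0.008 0.46 ]
-20 [0.009 0.451]
0 [0.235 0.462]
20 [0.222 0.527]
40 [0.21  0.399]
60 [0.203 0.284]
80 [0.215 0.268]
100 [0.255 0.267]
120 [0.252 0.26 ]
```

View pics/m1scene.png

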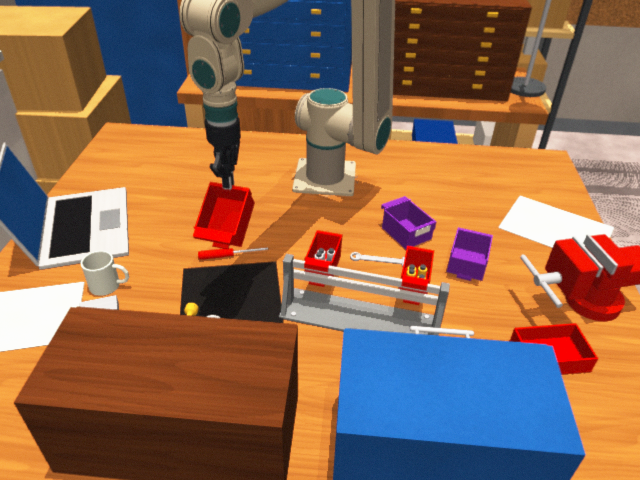

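The bin is held above the mat at about scene px (223,215), nose up about 25°, with its foot at z≈0.195. I lower it with a shift backward to allow for the swing-down.

Emit:
{"fn": "jog_arm", "kwargs": {
  "deltas": [
    [234,[0,0.2,0.5],0],
    [234,[0,0.8,1.7],0],
    [234,[0,1.5,3.3],0],
    [234,[0,2.2,5.2],0],
    [234,[0,3,7.2],0],
    [234,[0,3.6,9.2],0],
    [234,[0,4,11.2],0],
    [234,[0,4,13],0],
    [234,[0,4,14.6],0],
    [234,[0,4,15.8],0],
    [234,[0,4,16.5],0],
    [234,[0,4,16.8],0],
    [234,[0,4,16.8],0]
  ]
}}

```text
t: 9.97
eef_pos: [0.5909, -0.2001, 0.1466]
tool_rot: [-2.387, -2.041, 0.001]
wrist_force: [0.2, 0.3, -2.8]
opening: 0.0079
gripper_force: 42.1
```

Emit:
{"fn": "jog_arm", "kwargs": {
  "deltas": [
    [234,[0,0,0.3],0],
    [234,[0,0,0.6],0],
    [234,[0,0,0.9],0],
    [234,[0,0,1.2],0],
    [234,[0,0,1.5],0],
    [234,[0,0,1.6],0]
  ]
}}

```text
t: 10.47
eef_pos: [0.5909, -0.2004, 0.1308]
tool_rot: [-2.388, -2.04, 0.0]
wrist_force: [-1.4, 0.6, -2.3]
opening: 0.008
gripper_force: 42.1
```

```bash
python3 -c "
from h import *
look2('m2')"
```

```text
{'t': 10.467, 'eef_pos': [0.591, -0.2, 0.131], 'opening': 0.008, 'wrist_force': [-1.402, 0.61, -2.307], 'gripper_force': 42.097, 'joint_pos': [-0.431, 0.342, -0.158, 1.072, -0.0, 1.297]}
scene 2712 tool x [-0.127  0.053] y [-0.119  0.125] world z [0.009 0.136]
-20 [0.055 0.134]
0 [0.044 0.136]
20 [0.032 0.121]
40 [0.024 0.107]
60 [0.016 0.099]
80 [0.009 0.089]
100 [0.056 0.082]
120 [0.059 0.077]
top 1193 tool x [-0.021  0.05 ] y [-0.029  0.139] world z [0.009 0.423]
-20 [0.069 0.266]
0 [0.053 0.5  ]
20 [0.037 0.417]
40 [0.027 0.174]
60 [0.018 0.101]
80 [0.03  0.087]
100 [0.069 0.085]
120 [0.008 0.075]
140 [0.008 0.011]
```

Emit:
{"fn": "jog_arm", "kwargs": {
  "deltas": [
    [234,[0,0,0.4],0],
    [234,[0,-0.4,0.8],0],
    [234,[0,-0.8,1.2],0],
    [233,[0,-1.2,1.6],0],
    [233,[0,-1.6,2.0],0],
    [233,[0,-2.0,2.4],0],
    [232,[0,-2.3,2.8],0],
    [232,[0,-2.6,3.2],0],
    [232,[0,-2.9,3.6],0],
    [232,[0,-2.9,3.6],0]
  ]
}}

```text
t: 11.4
eef_pos: [0.5614, -0.1955, 0.0941]
tool_rot: [-2.387, -2.04, 0.001]
wrist_force: [-2.2, 0.4, 1.4]
opening: 0.0082
gripper_force: 32.4
```

```bash
python3 -c "
from h import *
look2('m3')"
```

```text
{'t': 11.4, 'eef_pos': [0.561, -0.196, 0.094], 'opening': 0.008, 'wrist_force': [-2.243, 0.428, 1.357], 'gripper_force': 32.427, 'joint_pos': [-0.444, 0.328, -0.263, 0.981, 0.0, 1.284]}
scene 2659 tool x [-0.128  0.053] y [-0.093  0.14 ] world z [0.009 0.099]
-20 [0.025 0.096]
0 [0.023 0.097]
20 [0.018 0.093]
40 [0.016 0.089]
60 [0.016 0.088]
80 [0.012 0.084]
100 [0.009 0.082]
120 [0.012 0.084]
140 [0.07  0.083]
top 1284 tool x [-0.029  0.05 ] y [-0.008  0.158] world z [0.008 0.472]
-20 [0.01  0.236]
0 [0.024 0.461]
20 [0.023 0.486]
40 [0.017 0.398]
60 [0.013 0.189]
80 [0.011 0.085]
100 [0.011 0.085]
120 [0.076 0.087]
140 [0.008 0.076]
```

Emit:
{"fn": "jog_arm", "kwargs": {
  "deltas": [
    [232,[0,-0.2,0.3],0],
    [231,[0,-0.4,0.6],0],
    [231,[0,-0.6,0.9],0],
    [231,[0,-0.75,1.2],0],
    [230,[0,-0.9,1.5],0],
    [230,[0,-1.0,1.8],0],
    [230,[0,-1.0,1.9],0],
    [230,[0,-1.0,1.9],0]
  ]
}}

```text
t: 12.17
eef_pos: [0.552, -0.1941, 0.0757]
tool_rot: [-2.387, -2.04, 0.001]
wrist_force: [-1.8, 0.3, 0.1]
opening: 0.0087
gripper_force: 24.2
```

```bash
python3 -c "
from h import *
look2('m4')"
```

```text
{'t': 12.167, 'eef_pos': [0.552, -0.194, 0.076], 'opening': 0.009, 'wrist_force': [-1.801, 0.321, 0.118], 'gripper_force': 24.228, 'joint_pos': [-0.449, 0.332, -0.302, 0.938, -0.0, 1.279]}
scene 2523 tool x [-0.129  0.053] y [-0.081  0.141] world z [0.008 0.084]
-20 [0.009 0.079]
0 [0.009 0.078]
20 [0.008 0.078]
40 [0.009 0.08 ]
60 [0.011 0.122]
80 [0.01  0.078]
100 [0.009 0.081]
120 [0.009 0.084]
140 [0.066 0.083]
top 1213 tool x [-0.03  0.05] y [-0.003  0.155] world z [0.008 0.461]
-20 [0.01 0.22]
0 [0.01 0.23]
20 [0.009 0.452]
40 [0.008 0.464]
60 [0.009 0.169]
80 [0.008 0.078]
100 [0.008 0.084]
120 [0.074 0.087]
140 [0.009 0.083]
```

Level and down to within about 1-2 mm. I touch down fully, open the hand and retreat upward.

Emit:
{"fn": "jog_arm", "kwargs": {
  "deltas": [
    [230,[0,0,0.1],0],
    [229,[0,0,0.15],0],
    [227,[0,0,0.15],0],
    [225,[0,0,0.15],0],
    [220,[0,0,0.15],0],
    [200,[0,0,0.15],0],
    [180,[0,0,0.1],0],
    [180,[0,0,-0.5],0],
    [180,[0,0,-2],0],
    [180,[0,0,-5],0],
    [180,[0,0,-9],0],
    [180,[0,0,-13],0],
    [180,[0,0,-16],0],
    [180,[0,0,-16],0]
  ]
}}

```text
t: 13.43
eef_pos: [0.5572, -0.1965, 0.2455]
tool_rot: [2.378, 2.032, 0.01]
wrist_force: [0.8, 0.7, 0.5]
opening: 0.0251
gripper_force: 0.0
```

```bash
python3 -c "
from h import *
look2('m5')
c=cams.read_camera('top'); cv2.imwrite('pics/end.png',cv2.resize(c['image'][100:330,150:500,::-1],None,fx=2.2,fy=2.2))"
```

```text
{'t': 13.433, 'eef_pos': [0.557, -0.196, 0.246], 'opening': 0.025, 'wrist_force': [0.77, 0.723, 0.542], 'gripper_force': 0.0, 'joint_pos': [-0.448, 0.199, -0.096, 1.261, 0.0, 1.279]}
scene 2562 tool x [-0.127  0.055] y [-0.103  0.135] world z [0.008 0.083]
-20 [0.009 0.077]
0 [0.008 0.076]
20 [0.008 0.076]
40 [0.009 0.077]
60 [0.01  0.078]
80 [0.012 0.077]
100 [0.009 0.082]
120 [0.011 0.083]
top 1533 tool x [-0.039  0.052] y [-0.011  0.149] world z [0.008 0.386]
-20 [0.037 0.382]
0 [0.008 0.392]
20 [0.008 0.234]
40 [0.008 0.321]
60 [0.008 0.08 ]
80 [0.008 0.078]
100 [0.009 0.086]
120 [0.073 0.087]
140 [0.008 0.011]
```

View pics/end.png

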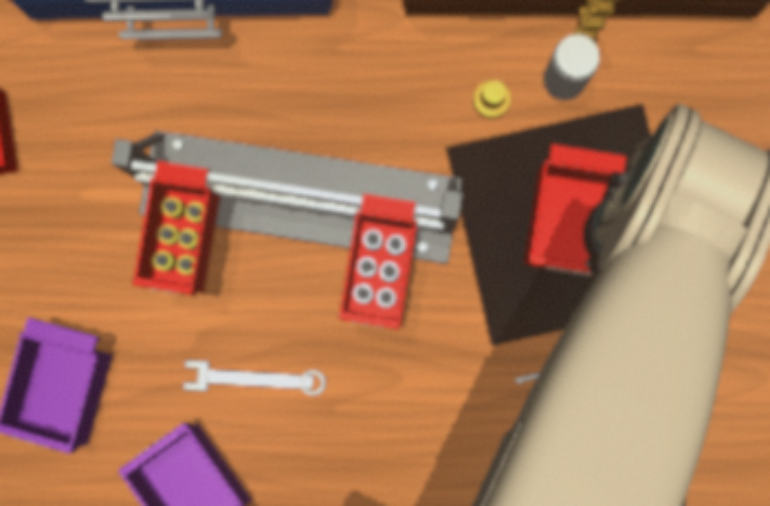

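View pics/m5scene.png

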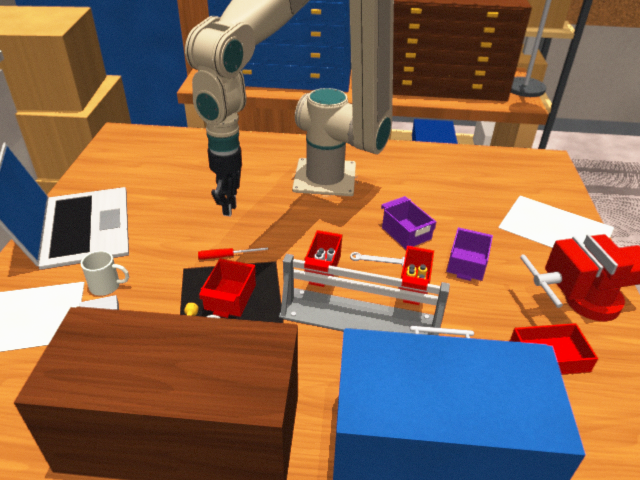

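The bin stands upright and level at mid-mat (scene px about (228,287)). Both narrow bins still hang on the rail, and the gripper is clear.

```bash
python3 -c "
from bench import robot
print(robot.finish_job())"
```

```text
the job is handed in; nothing more can be done
None
```

The wide red bin stands upright and level within about 1 cm of the mat's centre, the two narrow bins still hang, and the job was handed in at about 13.5 s; early in the tilt, at about 3° and before the tongue was clear, the lip rose about 2.5 mm off the rail, and I reseated it before finishing the tilt and lifting off.

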